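Load the warming drawer and set its dial

TASK

Pull open the drawer of the warming cabinet, stand the small capped jar upright on the drawer's floor, let go of it and push the drawer fully shut. Only then turn the dial on the sloping control box until its white line points at the little white tab beside its scale. Keep the jar upright throughout, and leave the tab, the beaker and the bottle as they are.

Things in the scene. Friction and masses are not known exactly. Their poses are not given: they have to be found in the camera images.
- cabinet: Warming cabinet, a cream box fixed on the bench, 260 deep (x) x 220 wide (y) x 105 mm high, with one drawer in its front. Origin on the bench under the middle of its front edge; x points from the front into the cabinet, y to the left, z up. It may stand left or right of the control box.
- drawer (a joint): How far the drawer is pulled out, m: 0 = fully shut, stop at 0.17. It slides along the cabinet's -x. It may start slightly ajar. Friction about 1.2 N.
- drawer_handle (a point): Centre of the drawer's horizontal steel bar handle: 11 mm round bar, 110 mm long along y, axis 35 mm in front of the drawer's front panel (29 mm free behind the bar), 76 mm above the bench, 29 mm below the cabinet's top. Two thin posts hold it 47 mm either side of the centre. Axes as the cabinet.
- drawer_floor (a point): Centre of the drawer's inner floor, 17 mm above the bench, 164.5 mm behind (+x of) the handle bar and, when shut, 129.5 mm behind the cabinet's front edge; axes as the cabinet. Floor 217 (x) by 182 mm (y); side and back walls stand 34 mm above it; the front panel is 218 mm wide, its top 101 mm above the bench. Clear height under the cabinet's roof: 78 mm.
- jar: The sample: small capped amber glass jar, round, 48 mm in diameter, 60 mm high, with a white cap. Origin at the centre of its underside, z up. About 0.15 kg. It stands on the bench in front of the control box, beside the beaker. A light tube rack, not part of the job, stands behind the control box.
- controller: Control box: a cream wedge fixed on the bench, 135 deep x 170 wide x 125 mm high; its upper front is a black panel that slopes 35 degrees (faces up and towards the robot; low edge 45 mm high at the front, top edge 125 mm high). Origin on the bench under the middle of its front edge; x points from front to back, y left, z up.
- dial_grip (a point): Point to grip on the dial's axis, 33 mm above the middle of the panel. z points out of the panel (35 degrees from vertical, towards the robot); turns with the dial: x runs along the grip bar, -x to the white line. The dial is black: a 60 mm round skirt 8 mm high with an upright bar 54 mm long, 14 mm thick, its top 8 mm above this point, free down to the skirt 22 mm below it.
- dial (a joint): Angle of the dial, rad, growing as it is turned clockwise (seen facing the panel). 0 points to seven o'clock on the panel; range 0 to 4.71. Scale marks every 15 degrees. Friction about 0.05 N m.
- marker (a joint): Angle of the tab on the scale, counted just as the dial's: the dial points at the tab when both values are equal. The tab is stiff and must stay where it is.
- dial_pointer (a point): Point on the line in which the dial's white line points, 47 mm from the dial's axis, 7 mm above the panel; it turns with the dial.
- marker_tip (a point): Tip of the tab: a small white triangle 15 mm long, 10 mm wide, 6 mm high just outside the scale disc, pointing at the axis; 47 mm from the dial's axis, 7 mm above the panel. dial_pointer coincides with it when the dial is set.
- beaker: Bystander: empty open glass beaker, 62 mm wide, 75 mm high; origin at the centre of its underside. It stands beside the jar, left or right.
- bottle: Bystander: white plastic bottle, 50 mm in diameter, 120 mm high, standing on the cabinet's top; origin at the centre of its underside.
Not all that is in view belongs to the job. What is shaped like the controller but orange or yellow is not meant.

How it is judged (in metres and radians):
On the way, in this order (a step that is already met when the one before it is completed fails the run):
1. the drawer is pulled open by at least 80 mm (value of joint drawer above 0.08 m), for 0.1 s.
2. the jar stands upright on the open drawer's floor, let go (x of jar in the frame of drawer_floor between -0.1 and 0.1 m and y of jar in the frame of drawer_floor between -0.09 and 0.09 m and z of jar in the frame of drawer_floor between -0.006 and 0.008 m and angle between jar's own z axis and vertical below 0.15 rad and contact force between the fingers and jar below 0.05 N and value of joint drawer above 0.05 m), for 0.2 s.
3. the drawer is shut (within 6 mm) with the jar upright in it (x of jar in the frame of drawer_floor between -0.1 and 0.1 m and y of jar in the frame of drawer_floor between -0.09 and 0.09 m and z of jar in the frame of drawer_floor between -0.006 and 0.008 m and angle between jar's own z axis and vertical below 0.15 rad and value of joint drawer below 0.006 m), for 0.2 s.
4. the dial points at the tab (within about 7 degrees) (all of step 3 and distance between dial_pointer and marker_tip below 0.0058 m), for 0.2 s.
At the end, for the whole second after the job is handed in: The jar stands upright (within 9 degrees) on the drawer's floor, the drawer is shut to within 6 mm, and the dial is at rest with its pointer within 5.8 mm of the tab's tip, 47 mm from the axis (about 7 degrees, half a scale division) (all of step 4 and velocity of joint dial between -0.05 and 0.05 rad/s and linear speed of jar below 0.02 m/s); the robot touches nothing.
It fails at once if the jar is tipped more than 40 degrees (angle between jar's own z axis and vertical above 0.7 rad).
It fails at once if the tab is shifted by more than 5 mm (distance of marker_tip from where it was at the start of the episode above 0.005 m).
It fails at once if the beaker or bottle is moved more than 30 mm (distance of any of beaker, bottle from where it was at the start of the episode above 0.03 m).
It fails at once if the beaker or bottle is tipped over (angle between any of beaker, bottle's own z axis and vertical above 0.5 rad).
It also fails if it takes over 72 s, if anything falls off the work surface, if the arm or the gripper's body presses on something with over 40 N, if the wrist force passes 120 N, or if a joint passes its speed limit or range.

ROBOT

A 6-joint arm with a two-finger parallel gripper is mounted at the origin on the work surface. World frame = base frame: x ahead of the robot, y to its left, z up, the work surface at z = 0. Lengths are in m, angles in degrees, forces in N, time in s.
With the tool pointing down it reaches from about 0.375 to 0.9 m from the base axis. Payload 3.1 kg.
Tool frame: the origin (TCP) lies on the centre line of the jaws, within the pads' length; the fingertips stand 8 mm ahead of it and the grasp point (between the pads) lies 11 mm behind it (bot.tip_extent is the distance from the TCP to the fingertips, in m); z points along the fingers, y is the line along which they close (so a half turn about z gives the same grasp; the last joint's range is limited). The gripper opens to 87 mm and grips with 3 to 60 N. Pads are 19 mm wide; open, the fingers measure 117 mm over their backs; the gripper's body (75 mm by 190 mm) begins 51 mm behind the grasp point.
Start: joints at [66.434, 30.224, 82.088, -0, 67.689, -10.227], TCP at [0.144, 0.608, 0.231] pointing down, gripper open.
Joint ranges: [-176.69, 176.69], [-43.24, 126.21], [12.49, 139.97], [-82, 262], [0, 151.66], [-163.58, 163.58]. Speed limits (degrees/s): [159.86, 159.86, 180, 180, 180, 180].

INTERFACE

Orientations are given as a 3x3 rotation matrix whose columns are the frame's x, y, z axes.
In Python, from rig import bot, vision, workorder gives the robot as it stands.
- The arm moves only by the shell command python3 -m handwheel 'ROWS'. ROWS is JSON, a list of rows, each an object with "delta_rot": the turn, a rotation vector about the tool's x, y, z in rad, a list of three; "xyz": the shift along the tool's x, y, z in mm, a list of three; "hand": the closure, from -1 (fully open) to 1 (shut). A call has exactly 5 rows; each row is the pose to reach, as a shift and turn from the pose commanded when the call began, along the tool's axes at that moment; what a row does not reach only later rows make up. A row lasts 1/8 s, in which the tool goes at most 62.5 mm and 10.7 degrees, less where a joint would pass 70% of its speed; a pose out of reach is approached as far as the arm can. A call with a gripper value outside its range is refused whole. The fingers move at their own pace and stop on an object; the grip force is fixed at half the most. Time passes only in rows, so rows that repeat a pose let the fingers close, or fill a call up. It gives the time, the measured TCP pose, the force, the opening and the grip force at its end, in the units of the state.
- bot.read_state(): the state, without advancing time (a new reading comes with each control period).
- vision.capture(name): name is "scene" or "top" or "wrist"; returns the picture (420x560x3 uint8, red, green, blue); there is no depth.
- vision.camera_model(name): a dict with "camera_matrix" (3x3 intrinsics, pixels), "dist_coeffs" ([k1, k2, p1, p2, k3] as OpenCV has them; the pictures are not rectified), "camera_from_world" (4x4, takes a point from world to camera coordinates). Camera axes: x right, y up, looking along -z (the intrinsics and any distortion apply to the point x, -y, -z); pixel columns grow to the right and rows downward; lengths in m; the calibration is good to about 2 mm. A picture is of the moment at which its call begins: read the wrist's pose just before it. camera_model takes no time and is no camera call; for the wrist camera it gives the pose at the moment of the call.
- workorder.hand_in(): hands the job in; it is judged then, once.
The state is a dict: "time_s": time; "joint_positions": joint angles; "qvel": joint speeds; "tau": joint torques, N m; "position": TCP position; "tcp_rot": TCP orientation; "force": force on the tool from outside, world axes, zero at the start; "moment": the same for the moment, N m; "opening": opening from 0.0 (shut) to 1.0 (fully open); "grasp_force": force on a finger pad.
Only numpy, scipy, OpenCV 4.12 (cv2) and the standard library are available. Lean on these libraries where they do the work, as an engineer would, in place of code of your own. Each camera call takes 0.05 s, during which the arm holds its last target. There are 200 camera calls.

## Working session

There is one attempt and no reset: what is moved stays moved. The work goes in short steps, Python scripts to look and compute and a shell command to move; the robot and the scene stay as the last step left them, time stands still between calls to the robot, and variables do not carry over. Pictures are saved under pics/ and viewed, at most 10 in all, crops included, and the job is handed in when it is done.

```bash
ls; mkdir -p pics; cat > h.py <<'E'
import numpy as np, cv2
from rig import bot, vision, workorder
def cap(n):
    m=vision.camera_model(n); im=vision.capture(n); return im,m
def ray(m,px):
    K=np.array(m["camera_matrix"]);D=np.array(m["dist_coeffs"]);T=np.array(m["camera_from_world"])
    u=cv2.undistortPoints(np.array(px,float).reshape(-1,1,2),K,D).reshape(-1,2)
    d=np.c_[u[:,0],-u[:,1],-np.ones(len(u))]@T[:3,:3]
    return -T[:3,:3].T@T[:3,3], d
def onz(m,px,z):
    o,d=ray(m,px); return o+d*((z-o[2])/d[:,2])[:,None]
def proj(m,P):
    K=np.array(m["camera_matrix"]);D=np.array(m["dist_coeffs"]);T=np.array(m["camera_from_world"])
    c=np.asarray(P,float).reshape(-1,3)@T[:3,:3].T+T[:3,3]
    c=c*[1,-1,-1]
    return cv2.projectPoints(c,np.zeros(3),np.zeros(3),K,D)[0].reshape(-1,2)
def save(n,im,s=1.0):
    cv2.imwrite('pics/'+n+'.png',cv2.resize(im[:,:,::-1],None,fx=s,fy=s,interpolation=cv2.INTER_CUBIC))
E
python3 - <<'E'
from h import *
a,m=cap('scene');b,m2=cap('top')
np.save('scene.npy',a);np.save('top.npy',b)
save('s1',a,1.4);save('t1',b,1.4)
for n in (m,m2):
  T=np.array(n["camera_from_world"]);print((-T[:3,:3].T@T[:3,3]).round(3), T[:3,:3].round(2).tolist())
print(bot.read_state())
E
```

```text
pics
[0.887 0.813 0.981] [[-0.84, 0.55, -0.01], [-0.42, -0.63, 0.65], [0.35, 0.55, 0.76]]
[0.334 0.174 1.334] [[-0.03, -1.0, -0.01], [0.99, -0.03, 0.13], [-0.13, -0.01, 0.99]]
{'time_s': 0.1, 'joint_positions': array([ 6.64331187e+01,  3.02738439e+01,  8.21497912e+01,  1.94464559e-03,
        6.76863551e+01, -1.02272969e+01]), 'qvel': array([-0.0041777 , -0.00314806, -0.16686332, -0.02813838,  0.12719852,
        0.00595886]), 'tau': array([-2.37857648e-04, -4.40986347e+01, -1.77151787e+01,  6.34587044e-02,
        5.34368400e-02, -1.45500968e-05]), 'position': array([0.14390601, 0.6075563 , 0.22966311]), 'tcp_rot': array([[-9.73016576e-01,  2.30733848e-01, -7.96309541e-04],
       [ 2.30734923e-01,  9.73015079e-01, -1.74702319e-03],
       [ 3.71723806e-04, -1.88361895e-03, -9.99998157e-01]]), 'force': array([0.07673278, 0.01557958, 0.35210087]), 'moment': array([0.01623302, 0.0137122 , 0.04255539]), 'grasp_force': 0.0, 'opening': 0.9970835614709507}
```

View pics/s1.png

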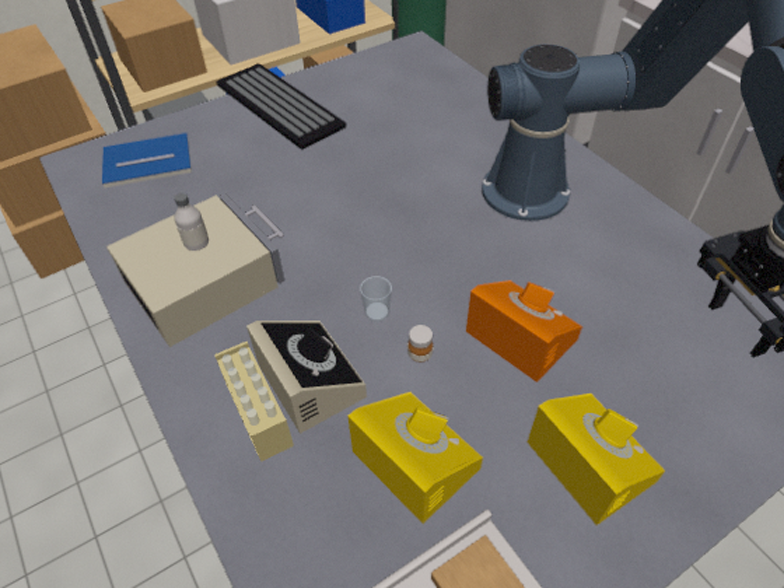

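View pics/t1.png

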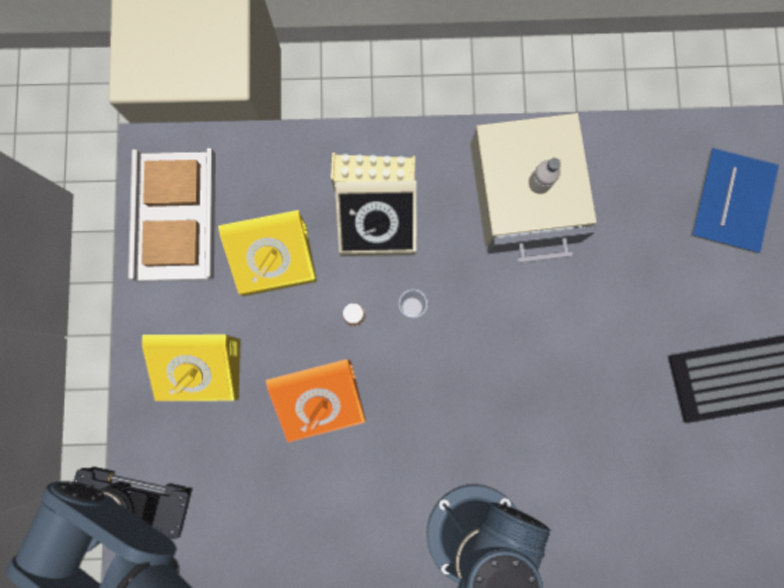

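The black-panel controller is at about (375,222) in the 1.4x top view. The look-alikes are orange (315,400), yellow (185,370) and yellow (267,255), so I choose the cream and black one. The jar's white cap is at (353,314), the glass beaker (bystander) at (412,303), the handle at (545,255) and the bottle at (546,175). Next I make one close crop.

```bash
python3 - <<'E'
from h import *
b=np.load('top.npy')
c1=cv2.resize(b[125:240,230:310],None,fx=5,fy=5,interpolation=cv2.INTER_CUBIC)  # origin 230,125
c2=cv2.resize(b[75:195,330:430],None,fx=4,fy=4,interpolation=cv2.INTER_CUBIC)
H=max(c1.shape[0],c2.shape[0]);pad=lambda c:np.pad(c,((0,H-c.shape[0]),(0,0),(0,0)))
save('c1',np.hstack([pad(c1),pad(c2)]))
E
```

```text
(no output)
```

View pics/c1.png

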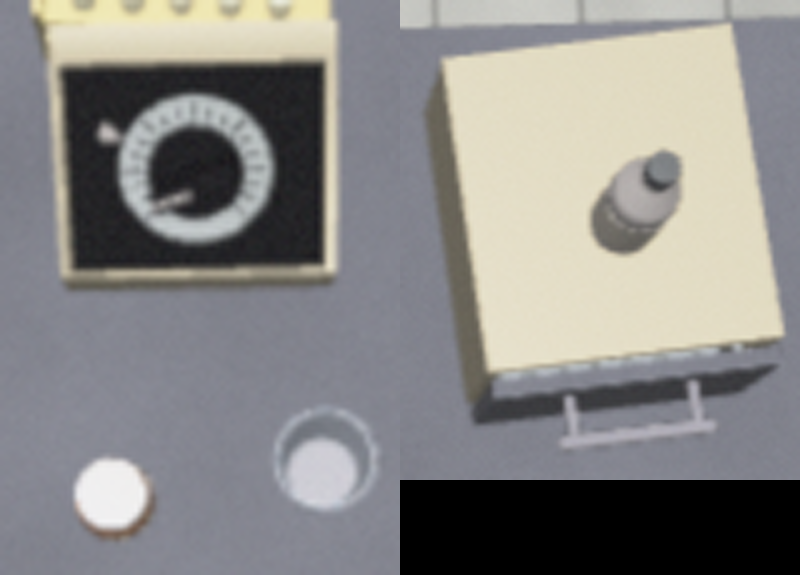

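The crop confirms the choice. In the left panel, the dial axis is at (196,168), the white line ends at (150,212), the tab is at (108,131) and the jar cap at (112,496). In the right panel, the bar handle runs (563,442)–(714,426), and the drawer is slightly ajar.

```bash
python3 - <<'E'
from h import *
b=np.load('top.npy');a=np.load('scene.npy')
m=vision.camera_model('top');ms=vision.camera_model('scene')
L=lambda p:(np.array(p,float)+.5)/5-.5+[230,125]
R=lambda p:(np.array(p,float)-[400,0]+.5)/4-.5+[330,75]
h=onz(m,R([[563,442],[714,426]]),.076);print('handle',h.round(4),np.linalg.norm(h[0]-h[1]),h.mean(0))
c=onz(m,R([[490,372],[783,337],[733,25],[443,60]]),.105);print('cab',c.round(4),[np.linalg.norm(c[i]-c[(i+1)%4]).round(4) for i in range(4)])
# cap
hsv=cv2.cvtColor(b,cv2.COLOR_RGB2HSV)
g=np.zeros(b.shape[:2],np.uint8);g[210:240,235:270]=((hsv[210:240,235:270,2]>170)&(hsv[210:240,235:270,1]<50))*255
n,l,s,ce=cv2.connectedComponentsWithStats(g);i=1+np.argmax(s[1:,4]);print('cap px',ce[i],s[i],onz(m,[ce[i]],.06))
print('beaker rim',onz(m,[L([326,458])],.075))
print('panel low corners z45',onz(m,L([[66,280],[333,275]]),.045).round(4),'top corners z125',onz(m,L([[46,25],[338,20]]),.125).round(4))
# black panel corners in top image
# panel plane: mid
E
```

```text
handle [[ 0.5832 -0.1092  0.076 ]
 [ 0.5923 -0.223   0.076 ]] 0.11414466693074769 [ 0.58773862 -0.16611586  0.076     ]
cab [[ 0.6315 -0.0517  0.105 ]
 [ 0.6519 -0.2688  0.105 ]
 [ 0.8948 -0.2477  0.105 ]
 [ 0.874  -0.0276  0.105 ]] [np.float64(0.2181), np.float64(0.2438), np.float64(0.2211), np.float64(0.2437)]
cap px [251.77647059 223.21176471] [245 216  15  15 170] [[0.47888426 0.25108472 0.06      ]]
beaker rim [[0.49493434 0.12102939 0.075     ]]
panel low corners z45 [[0.6142 0.2774 0.045 ]
 [0.6129 0.1119 0.045 ]] top corners z125 [[0.7506 0.2804 0.125 ]
 [0.7488 0.108  0.125 ]]
```

```bash
cat >> h.py <<'E'
from scipy.spatial.transform import Rotation as Rn
def go(p,R):
    s=bot.read_state();P=s['position'];Q=np.array(s['tcp_rot'])
    print('t',round(s['time_s'],2),'at',P.round(4),'shift mm',((np.array(p)-P)@Q*1000).round(1),'rot',Rn.from_matrix(Q.T@R).as_rotvec().round(4))
def down(yaw_y):
    a=np.radians(yaw_y);y=np.array([np.cos(a),np.sin(a),0]);z=np.array([0,0,-1.]);return np.c_[np.cross(y,z),y,z]
NP=np.array([-np.sin(np.radians(35)),0,np.cos(np.radians(35))])
def onplane(m,px,p0,n):
    o,d=ray(m,px);return o+d*(((p0-o)@n)/(d@n))[:,None]
E
python3 - <<'E'
from h import *
m=vision.camera_model('top');L=lambda p:(np.array(p,float)+.5)/5-.5+[230,125]
R=lambda p:(np.array(p,float)-[400,0]+.5)/4-.5+[330,75]
yaw=np.radians(-.5);Z=Rn.from_euler('z',yaw).as_matrix();n=Z@NP;ex=Z@np.array([np.cos(np.radians(35)),0,np.sin(np.radians(35))]);ey=Z@[0,1,0]
c=np.array([.6135,.1945,0])+Z@[.057,0,.085]
print('centre',c,'grip',c+.033*n, 'proj px5',(proj(m,c)-[230,125]+.5)*5-.5)
for nm,p,h in [('disc',(196,168),.002),('line end',(150,212),.007),('line mid',(170,204),.007),('tab c',(108,131),.006),('tab tip',(118,137),.006)]:
    q=onplane(m,[L(p)],c+h*n,n)[0]-c; u,v=q@ey,q@ex   # u left, v up panel
    # clockwise from 7 o'clock: clock angle from 12 cw
    a=np.degrees(np.arctan2(-u,v))%360; print(nm,(u*1e3).round(1),(v*1e3).round(1),'clock',a.round(1),'joint',((a-210)%360).round(1))
print('bottle',onz(m,[R((622,225))],.105))
print('orange top edge',onz(m,np.array([[267,380],[348,362]])/1.4,.125))
go([.5877,-.1661,.18],down(5))
E
```

```text
centre [0.67049783 0.19400259 0.085     ] grip [0.65157053 0.19416776 0.11203202] proj px5 [[196.92439473 171.08851786]]
disc 0.5 2.7 clock 350.1 joint 140.1
line end 29.0 -23.1 clock 231.5 joint 21.5
line mid 16.7 -18.1 clock 222.6 joint 12.6
tab c 52.2 28.3 clock 298.5 joint 88.5
tab tip 46.4 24.5 clock 297.8 joint 87.8
bottle [[ 0.74101961 -0.1553205   0.105     ]]
orange top edge [[0.33875636 0.42234729 0.125     ]
 [0.37072798 0.2580672  0.125     ]]
t 0.1 at [0.1439 0.6076 0.2297] shift mm [-610.3 -650.3   50.7] rot [-1.9000e-03  9.0000e-04  1.2507e+00]
```

```bash
for i in 1; do python3 -m handwheel '[{"xyz":[-41,-43,0],"delta_rot":[0,0,0],"hand":-1},{"xyz":[-82,-87,0],"delta_rot":[0,0,0],"hand":-1},{"xyz":[-122,-130,0],"delta_rot":[0,0,0],"hand":-1},{"xyz":[-163,-173,0],"delta_rot":[0,0,0],"hand":-1},{"xyz":[-203,-217,0],"delta_rot":[0,0,0],"hand":-1}]'; done
python3 -m handwheel '[{"xyz":[-41,-43,0],"delta_rot":[0,0,0],"hand":0},{"xyz":[-82,-87,0],"delta_rot":[0,0,0],"hand":0.2},{"xyz":[-122,-130,0],"delta_rot":[0,0,0],"hand":0.42},{"xyz":[-163,-173,0],"delta_rot":[0,0,0],"hand":0.42},{"xyz":[-203,-217,0],"delta_rot":[0,0,0],"hand":0.42}]'
python3 -m handwheel '[{"xyz":[-41,-43,0],"delta_rot":[0,0,0.17],"hand":0.42},{"xyz":[-82,-87,0],"delta_rot":[0,0,0.34],"hand":0.42},{"xyz":[-122,-130,0],"delta_rot":[0,0,0.51],"hand":0.42},{"xyz":[-163,-173,0],"delta_rot":[0,0,0.68],"hand":0.42},{"xyz":[-203,-217,0],"delta_rot":[0,0,0.85],"hand":0.42}]'
python3 - <<'E'
from h import *
go([.5877,-.1661,.2],down(5)); print(bot.read_state()['opening'])
E
```

```text
time_s: 0.72
position: [0.2923, 0.3485, 0.2304]
tcp_rot: [[-0.973, 0.23, 0.0], [0.23, 0.973, -0.0], [-0.0, 0.0, -1.0]]
force: [-0.0, 0.1, 0.6]
opening: 0.999
grasp_force: 0.0
time_s: 1.35
position: [0.4398, 0.0904, 0.2305]
tcp_rot: [[-0.973, 0.231, 0.0], [0.231, 0.973, 0.0], [-0.0, 0.0, -1.0]]
force: [1.2, 0.5, 0.4]
opening: 0.521
grasp_force: 0.0
time_s: 1.98
position: [0.587, -0.1675, 0.2301]
tcp_rot: [[-0.464, 0.886, -0.001], [0.886, 0.464, 0.001], [0.001, -0.0, -1.0]]
force: [0.2, 0.4, 0.9]
opening: 0.292
grasp_force: 0.0
t 1.98 at [ 0.587  -0.1675  0.2301] shift mm [ 0.9  1.2 30.1] rot [-0.0004 -0.0008  0.3948]
0.29176283991516117
```

```bash
python3 -m handwheel '[{"xyz":[1,1,10],"delta_rot":[0,0,0.15],"hand":0.42},{"xyz":[1,1,20],"delta_rot":[0,0,0.3],"hand":0.42},{"xyz":[1,1,30],"delta_rot":[0,0,0.395],"hand":0.42},{"xyz":[1,1,30],"delta_rot":[0,0,0.395],"hand":0.42},{"xyz":[1,1,30],"delta_rot":[0,0,0.395],"hand":0.42}]'
python3 - <<'E'
from h import *
a,m=cap('wrist');np.save('w1.npy',a);T=np.array(m["camera_from_world"]);np.save('w1T.npy',T)
print(T.tolist(), m['camera_matrix'], m['dist_coeffs'])
save('w1',a);print(proj(m,[[.5832,-.1092,.076],[.5923,-.223,.076]]))
E
```

```text
time_s: 2.6
position: [0.587, -0.1645, 0.2007]
tcp_rot: [[-0.094, 0.996, 0.0], [0.996, 0.094, -0.0], [-0.0, 0.0, -1.0]]
force: [0.1, 0.5, 0.4]
opening: 0.289
grasp_force: 0.0
[[0.9956044322895296, 0.0936576973474942, 0.00022390402012084743, -0.5684633074384476], [-0.08910458521463606, 0.9479346611770766, -0.30574540230857145, 0.23551901016417495], [-0.028847656736253485, 0.3043815268157182, 0.9521132804630764, -0.2968140554248077], [0.0, 0.0, 0.0, 1.0]] [[371.73088744   0.         279.710245  ]
 [  0.         371.73088744 208.65630456]
 [  0.           0.           1.        ]] [-0.09186384  0.          0.          0.          0.        ]
[[282.35766161 132.04161484]
 [280.1470785  270.82793877]]
```

View pics/w1.png

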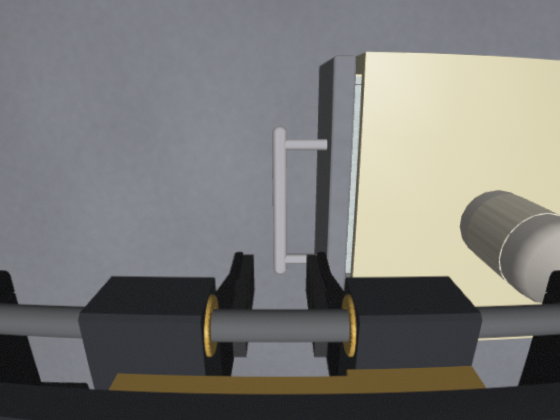

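The bar handle runs (280,128)–(280,272), within 2 px of where I projected it and centred between the fingers. The bottle sits well behind. I'll descend, grip and pull 150 mm.

```bash
python3 -m handwheel '[{"xyz":[0,0,30],"delta_rot":[0,0,0],"hand":0.42},{"xyz":[0,0,60],"delta_rot":[0,0,0],"hand":0.42},{"xyz":[0,0,90],"delta_rot":[0,0,0],"hand":0.42},{"xyz":[0,0,115],"delta_rot":[0,0,0],"hand":0.42},{"xyz":[0,0,134],"delta_rot":[0,0,0],"hand":0.42}]'
python3 -m handwheel '[{"xyz":[0,0,0],"delta_rot":[0,0,0],"hand":1},{"xyz":[0,0,0],"delta_rot":[0,0,0],"hand":1},{"xyz":[0,0,0],"delta_rot":[0,0,0],"hand":1},{"xyz":[0,0,0],"delta_rot":[0,0,0],"hand":1},{"xyz":[0,0,0],"delta_rot":[0,0,0],"hand":1}]'
```

```text
time_s: 3.28
position: [0.5871, -0.1645, 0.0659]
tcp_rot: [[-0.094, 0.996, 0.0], [0.996, 0.094, -0.0], [-0.0, 0.0, -1.0]]
force: [-0.8, 0.3, -0.6]
opening: 0.288
grasp_force: 0.0
time_s: 3.9
position: [0.5876, -0.1648, 0.0675]
tcp_rot: [[-0.093, 0.996, 0.002], [0.996, 0.093, -0.001], [-0.001, 0.002, -1.0]]
force: [0.7, -0.4, 3.2]
opening: 0.12
grasp_force: 30.0
```

```bash
python3 -m handwheel '[{"xyz":[0,-15,0],"delta_rot":[0,0,0],"hand":1},{"xyz":[0,-45,0],"delta_rot":[0,0,0],"hand":1},{"xyz":[0,-75,0],"delta_rot":[0,0,0],"hand":1},{"xyz":[0,-105,0],"delta_rot":[0,0,0],"hand":1},{"xyz":[0,-130,0],"delta_rot":[0,0,0],"hand":1}]'
python3 -m handwheel '[{"xyz":[0,-15,0],"delta_rot":[0,0,0],"hand":1},{"xyz":[0,-22,0],"delta_rot":[0,0,0],"hand":1},{"xyz":[0,-22,0],"delta_rot":[0,0,0],"hand":1},{"xyz":[0,-22,0],"delta_rot":[0,0,0],"hand":0.42},{"xyz":[0,-22,0],"delta_rot":[0,0,0],"hand":0.42}]'
python3 -m handwheel '[{"xyz":[0,0,0],"delta_rot":[0,0,0],"hand":0.42},{"xyz":[0,0,-20],"delta_rot":[0,0,0],"hand":0.42},{"xyz":[0,0,-60],"delta_rot":[0,0,0],"hand":0.42},{"xyz":[0,0,-100],"delta_rot":[0,0,0],"hand":0},{"xyz":[0,0,-130],"delta_rot":[0,0,0],"hand":-1}]'
python3 - <<'E'
from h import *
go([.479,.251,.2],down(90))
E
```

```text
time_s: 4.53
position: [0.4571, -0.1775, 0.0674]
tcp_rot: [[-0.093, 0.996, 0.003], [0.996, 0.093, -0.002], [-0.003, 0.003, -1.0]]
force: [2.2, -2.0, 1.3]
opening: 0.117
grasp_force: 30.0
time_s: 5.15
position: [0.4347, -0.1779, 0.0663]
tcp_rot: [[-0.093, 0.996, -0.002], [0.996, 0.093, 0.001], [0.002, -0.002, -1.0]]
force: [0.6, -0.3, -0.5]
opening: 0.244
grasp_force: 0.0
time_s: 5.78
position: [0.4355, -0.1783, 0.1978]
tcp_rot: [[-0.093, 0.996, 0.0], [0.996, 0.093, -0.0], [-0.0, 0.0, -1.0]]
force: [-0.5, -0.8, 0.6]
opening: 0.441
grasp_force: 0.0
t 5.78 at [ 0.4355 -0.1783  0.1978] shift mm [423.4  83.3  -2.2] rot [ 1.0000e-04  2.0000e-04 -1.4775e+00]
```

```bash
python3 -m handwheel '[{"xyz":[50,10,0],"delta_rot":[0,0,-0.17],"hand":-1},{"xyz":[100,20,0],"delta_rot":[0,0,-0.34],"hand":-1},{"xyz":[150,30,0],"delta_rot":[0,0,-0.51],"hand":-1},{"xyz":[200,40,0],"delta_rot":[0,0,-0.68],"hand":-1},{"xyz":[250,50,0],"delta_rot":[0,0,-0.85],"hand":-1}]'
python3 - <<'E'
from h import *
go([.479,.251,.2],down(90))
E
```

```text
time_s: 6.4
position: [0.4617, 0.0768, 0.1963]
tcp_rot: [[-0.813, 0.583, -0.001], [0.583, 0.813, 0.0], [0.001, -0.0, -1.0]]
force: [-0.3, 0.2, 0.7]
opening: 0.968
grasp_force: 0.0
t 6.4 at [0.4617 0.0768 0.1963] shift mm [ 87.4 151.6  -3.7] rot [-2.00e-04 -9.00e-04 -6.22e-01]
```

```bash
python3 -m handwheel '[{"xyz":[20,35,0],"delta_rot":[0,0,-0.15],"hand":-1},{"xyz":[40,70,0],"delta_rot":[0,0,-0.3],"hand":-1},{"xyz":[65,110,0],"delta_rot":[0,0,-0.47],"hand":-1},{"xyz":[87,152,0],"delta_rot":[0,0,-0.622],"hand":-1},{"xyz":[87,152,0],"delta_rot":[0,0,-0.622],"hand":-1}]'
python3 - <<'E'
from h import *
a,m=cap('wrist');b,mt=cap('top')
np.save('top2.npy',b)
hsv=cv2.cvtColor(a,cv2.COLOR_RGB2HSV)
g=((hsv[:,:,2]>200)&(hsv[:,:,1]<40)).astype(np.uint8)
n,l,s,ce=cv2.connectedComponentsWithStats(g)
for i in range(1,n):
    if s[i,4]>300: print(s[i],ce[i],onz(m,[ce[i]],.06))
print(proj(m,[[.479,.251,.06]]))
c1=cv2.resize(b[90:240,330:430],None,fx=3.7,fy=3.7,interpolation=cv2.INTER_CUBIC)
save('c2',np.hstack([c1,cv2.resize(a,(420,555))[:,:,:]]) )
go([.479,.251,.029],down(90))
E
```

```text
time_s: 7.02
position: [0.4808, 0.252, 0.1961]
tcp_rot: [[-1.0, 0.001, 0.0], [0.001, 1.0, 0.001], [-0.0, 0.001, -1.0]]
force: [-0.0, -0.4, 0.1]
opening: 1.002
grasp_force: 0.0
[ 252  169   52   50 2023] [277.31982205 193.87048937] [[0.47623985 0.25061738 0.06      ]]
[124 185  28  32 474] [136.63080169 201.8185654 ] [[0.48263666 0.13430111 0.06      ]]
[193 353  65  38 987] [223.33029382 365.21884498] [[0.64822994 0.19756452 0.06      ]]
[[277.80359686 197.14576745]]
t 7.12 at [0.4801 0.2491 0.1959] shift mm [  0.8   2.  166.9] rot [-0.001  -0.002  -0.0051]
```

View pics/c2.png

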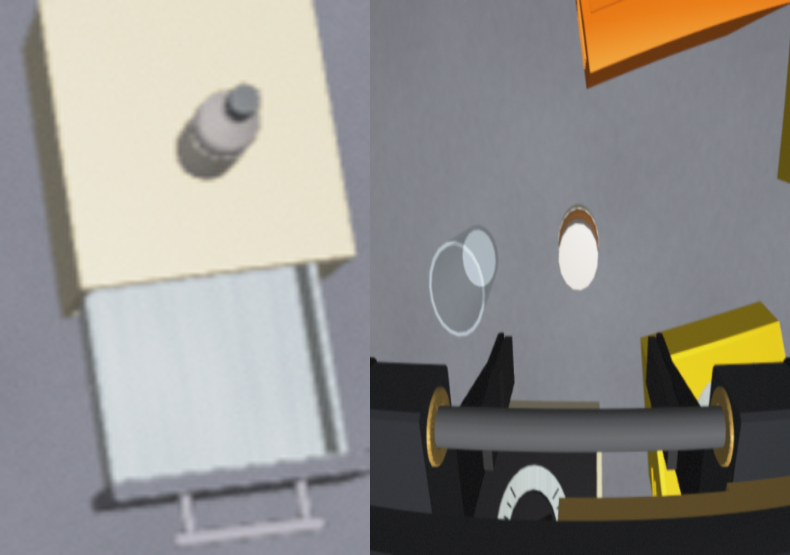

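The jar's cap sits centred ahead of the open jaws, at about (277,194) in the wrist image. The ray gives (0.476,0.251) against 0.479 from the top view. The beaker is clear of the left finger, and the drawer is open and empty. I'll descend and grip.

```bash
python3 -m handwheel '[{"xyz":[2,1,40],"delta_rot":[0,0,0],"hand":-1},{"xyz":[2,1,80],"delta_rot":[0,0,0],"hand":-1},{"xyz":[2,1,120],"delta_rot":[0,0,0],"hand":-1},{"xyz":[2,1,150],"delta_rot":[0,0,0],"hand":-1},{"xyz":[2,1,167],"delta_rot":[0,0,0],"hand":-1}]'
python3 -m handwheel '[{"xyz":[0,0,0],"delta_rot":[0,0,0],"hand":-1},{"xyz":[0,0,0],"delta_rot":[0,0,0],"hand":1},{"xyz":[0,0,0],"delta_rot":[0,0,0],"hand":1},{"xyz":[0,0,0],"delta_rot":[0,0,0],"hand":1},{"xyz":[0,0,0],"delta_rot":[0,0,0],"hand":1}]'
python3 - <<'E'
from h import *
m=vision.camera_model('top')
h=onz(m,np.array([[177,541],[325,524]])/3.7+[330,90],.076);print(h,h.mean(0))
E
```

```text
time_s: 7.75
position: [0.4781, 0.2484, 0.028]
tcp_rot: [[-1.0, 0.008, -0.003], [0.008, 1.0, -0.001], [0.003, -0.001, -1.0]]
force: [0.1, -0.4, 0.7]
opening: 0.998
grasp_force: 0.0
time_s: 8.38
position: [0.4793, 0.2503, 0.03]
tcp_rot: [[-1.0, 0.006, 0.001], [0.006, 1.0, 0.0], [-0.001, 0.0, -1.0]]
force: [-0.8, 0.1, 0.4]
opening: 0.629
grasp_force: 0.0
[[ 0.42858894 -0.12294279  0.076     ]
 [ 0.43923781 -0.24165655  0.076     ]] [ 0.43391338 -0.18229967  0.076     ]
```

```bash
python3 -m handwheel '[{"xyz":[0,0,0],"delta_rot":[0,0,0],"hand":1},{"xyz":[0,0,0],"delta_rot":[0,0,0],"hand":1},{"xyz":[0,0,-30],"delta_rot":[0,0,0],"hand":1},{"xyz":[0,0,-80],"delta_rot":[0,0,0],"hand":1},{"xyz":[0,0,-140],"delta_rot":[0,0,0],"hand":1}]'
python3 - <<'E'
from h import *
print(bot.read_state()['opening'],bot.read_state()['grasp_force']);go([.549,-.168,.17],down(95))
E
```

```text
time_s: 9.0
position: [0.4778, 0.2496, 0.1695]
tcp_rot: [[-1.0, 0.006, -0.004], [0.006, 1.0, -0.001], [0.004, -0.001, -1.0]]
force: [0.7, -0.2, -1.6]
opening: 0.535
grasp_force: 30.0
0.5352006253051634 29.99959858454531
t 9.0 at [0.4778 0.2496 0.1695] shift mm [-7.370e+01 -4.172e+02 -3.000e-01] rot [-0.0011 -0.0041 -0.0931]
```

```bash
python3 -m handwheel '[{"xyz":[-5,-30,0],"delta_rot":[0,0,-0.02],"hand":1},{"xyz":[-14,-80,0],"delta_rot":[0,0,-0.04],"hand":1},{"xyz":[-23,-130,0],"delta_rot":[0,0,-0.06],"hand":1},{"xyz":[-32,-180,0],"delta_rot":[0,0,-0.08],"hand":1},{"xyz":[-41,-230,0],"delta_rot":[0,0,-0.093],"hand":1}]'
python3 - <<'E'
from h import *
go([.549,-.168,.17],down(95))
E
```

```text
time_s: 9.62
position: [0.5183, 0.0184, 0.1691]
tcp_rot: [[-0.996, -0.088, -0.001], [-0.088, 0.996, 0.0], [0.001, 0.0, -1.0]]
force: [0.3, -0.4, -2.1]
opening: 0.538
grasp_force: 30.0
t 9.62 at [0.5183 0.0184 0.1691] shift mm [ -14.3 -188.3   -1. ] rot [ 0.0003 -0.0012  0.0005]
```

```bash
python3 -m handwheel '[{"xyz":[-4,-50,0],"delta_rot":[0,0,0],"hand":1},{"xyz":[-8,-100,0],"delta_rot":[0,0,0],"hand":1},{"xyz":[-12,-150,0],"delta_rot":[0,0,0],"hand":1},{"xyz":[-14,-188,0],"delta_rot":[0,0,0],"hand":1},{"xyz":[-14,-188,0],"delta_rot":[0,0,0],"hand":1}]'
python3 -m handwheel '[{"xyz":[0,0,40],"delta_rot":[0,0,0],"hand":1},{"xyz":[0,0,75],"delta_rot":[0,0,0],"hand":1},{"xyz":[0,0,105],"delta_rot":[0,0,0],"hand":1},{"xyz":[0,0,115],"delta_rot":[0,0,0],"hand":1},{"xyz":[0,0,119],"delta_rot":[0,0,0],"hand":1}]'
```

```text
time_s: 10.25
position: [0.5493, -0.1693, 0.169]
tcp_rot: [[-0.997, -0.083, 0.0], [-0.083, 0.997, -0.001], [-0.0, -0.001, -1.0]]
force: [0.3, 0.1, -1.5]
opening: 0.536
grasp_force: 30.0
time_s: 10.88
position: [0.5488, -0.1655, 0.0502]
tcp_rot: [[-0.996, -0.088, -0.001], [-0.088, 0.996, 0.001], [0.001, 0.001, -1.0]]
force: [-0.3, 0.8, -1.2]
opening: 0.535
grasp_force: 30.0
```

```bash
python3 -m handwheel '[{"xyz":[0,0,1],"delta_rot":[0,0,0],"hand":1},{"xyz":[0,0,1.5],"delta_rot":[0,0,0],"hand":1},{"xyz":[0,0,2],"delta_rot":[0,0,0],"hand":1},{"xyz":[0,0,2.5],"delta_rot":[0,0,0],"hand":1},{"xyz":[0,0,3],"delta_rot":[0,0,0],"hand":1}]'
```

```text
time_s: 11.5
position: [0.5491, -0.1663, 0.0477]
tcp_rot: [[-0.996, -0.087, 0.0], [-0.087, 0.996, -0.0], [-0.0, -0.0, -1.0]]
force: [-0.5, -0.1, -2.3]
opening: 0.531
grasp_force: 30.0
```

```bash
python3 -m handwheel '[{"xyz":[0,0,0.5],"delta_rot":[0,0,0],"hand":1},{"xyz":[0,0,1],"delta_rot":[0,0,0],"hand":1},{"xyz":[0,0,1.5],"delta_rot":[0,0,0],"hand":1},{"xyz":[0,0,1.5],"delta_rot":[0,0,0],"hand":1},{"xyz":[0,0,1.5],"delta_rot":[0,0,0],"hand":1}]'
```

```text
time_s: 12.12
position: [0.5492, -0.1662, 0.0468]
tcp_rot: [[-0.996, -0.087, 0.0], [-0.087, 0.996, -0.0], [-0.0, -0.0, -1.0]]
force: [-1.8, 0.0, 6.1]
opening: 0.536
grasp_force: 30.0
```

Contact, at 6 N. I'll release and rise.

```bash
python3 -m handwheel '[{"xyz":[0,0,-0.5],"delta_rot":[0,0,0],"hand":0.1},{"xyz":[0,0,-0.5],"delta_rot":[0,0,0],"hand":-0.3},{"xyz":[0,0,-0.5],"delta_rot":[0,0,0],"hand":-0.7},{"xyz":[0,0,-0.5],"delta_rot":[0,0,0],"hand":-0.7},{"xyz":[0,0,-0.5],"delta_rot":[0,0,0],"hand":-0.7}]'
python3 -m handwheel '[{"xyz":[0,0,-15],"delta_rot":[0,0,0],"hand":-0.7},{"xyz":[0,0,-45],"delta_rot":[0,0,0],"hand":-0.7},{"xyz":[0,0,-80],"delta_rot":[0,0,0],"hand":-0.7},{"xyz":[0,0,-115],"delta_rot":[0,0,0],"hand":-0.7},{"xyz":[0,0,-140],"delta_rot":[0,0,0],"hand":-0.7}]'
python3 - <<'E'
from h import *
a,m=cap('wrist')
hsv=cv2.cvtColor(a,cv2.COLOR_RGB2HSV)
g=((hsv[:,:,2]>200)&(hsv[:,:,1]<40)).astype(np.uint8)
n,l,s,ce=cv2.connectedComponentsWithStats(g)
for i in range(1,n):
    if s[i,4]>300: print(s[i],ce[i],onz(m,[ce[i]],.077))
save('w3',a)
go([.36,-.185,.17],down(5))
E
```

```text
time_s: 12.75
position: [0.549, -0.1662, 0.0464]
tcp_rot: [[-0.996, -0.087, -0.0], [-0.087, 0.996, 0.0], [0.0, 0.0, -1.0]]
force: [-0.8, 0.8, -0.4]
opening: 0.832
grasp_force: 0.0
time_s: 13.38
position: [0.5496, -0.1664, 0.1894]
tcp_rot: [[-0.996, -0.087, 0.003], [-0.087, 0.996, -0.002], [-0.003, -0.002, -1.0]]
force: [0.3, -0.8, -1.5]
opening: 0.852
grasp_force: 0.0
[ 253  179   56   53 2307] [280.65669701 204.83094928] [[ 0.54721191 -0.16556915  0.077     ]]
t 13.43 at [ 0.5513 -0.1672  0.1924] shift mm [192.2  -0.9  21. ] rot [0.002  0.0096 1.571 ]
```

View pics/w3.png

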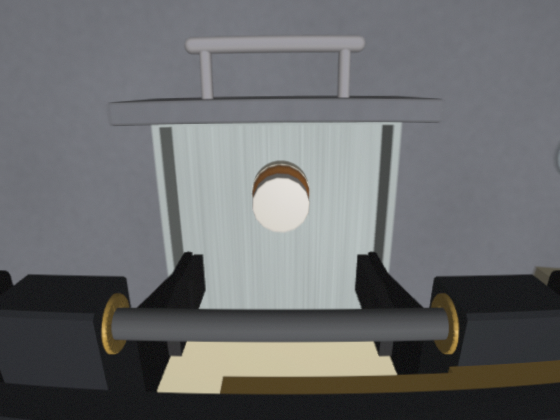

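The jar stands upright on the drawer floor, with its cap at (281,205). The handle is at the top, around (275,45). I'll regrip the bar and push.

```bash
python3 -m handwheel '[{"xyz":[25,0,0],"delta_rot":[0,0,0.17],"hand":-0.4},{"xyz":[50,0,0],"delta_rot":[0,0,0.34],"hand":0},{"xyz":[75,0,0],"delta_rot":[0,0,0.51],"hand":0.42},{"xyz":[100,0,0],"delta_rot":[0,0,0.68],"hand":0.42},{"xyz":[117,-1,0],"delta_rot":[0,0,0.85],"hand":0.42}]'
python3 - <<'E'
from h import *
go([.4347,-.1785,.19],down(5.3))
E
```

```text
time_s: 14.05
position: [0.4312, -0.1771, 0.1869]
tcp_rot: [[-0.719, 0.695, -0.0], [0.695, 0.719, 0.0], [0.0, -0.0, -1.0]]
force: [0.6, -0.2, 1.1]
opening: 0.371
grasp_force: 0.0
t 14.05 at [ 0.4312 -0.1771  0.1869] shift mm [-3.5  1.4 -3.1] rot [-2.000e-04 -2.000e-04  7.097e-01]
```

```bash
python3 -m handwheel '[{"xyz":[-3,1,0],"delta_rot":[0,0,0.17],"hand":0.42},{"xyz":[-3,1,0],"delta_rot":[0,0,0.34],"hand":0.42},{"xyz":[-3,1,0],"delta_rot":[0,0,0.51],"hand":0.42},{"xyz":[-3,1,0],"delta_rot":[0,0,0.66],"hand":0.42},{"xyz":[-3,1,0],"delta_rot":[0,0,0.71],"hand":0.42}]'
python3 - <<'E'
from h import *
a,m=cap('wrist'); g=cv2.cvtColor(a,cv2.COLOR_RGB2GRAY)
# handle column profile: bar vertical near centre
for r in (150,200): print(r,g[r,255:310].tolist())
print(proj(m,[[.4347,-.1785,.076]]), proj(m,[[.4347,-.1785,.076]]+np.array([[.005,.0005,0]])))
go([.4347,-.1785,.066],down(5.3))
E
```

```text
time_s: 14.68
position: [0.4354, -0.1787, 0.1869]
tcp_rot: [[-0.096, 0.995, 0.0], [0.995, 0.096, -0.0], [-0.0, 0.0, -1.0]]
force: [-0.2, 0.1, 0.1]
opening: 0.289
grasp_force: 0.0
150 [139, 137, 137, 138, 139, 139, 140, 139, 139, 139, 139, 139, 140, 138, 139, 139, 136, 127, 128, 143, 161, 177, 185, 187, 187, 186, 183, 185, 184, 183, 176, 176, 179, 180, 180, 180, 180, 180, 178, 179, 180, 180, 180, 180, 181, 180, 181, 181, 180, 179, 180, 180, 179, 180, 180]
200 [143, 142, 142, 141, 142, 142, 142, 142, 144, 143, 143, 144, 144, 143, 143, 144, 141, 131, 126, 142, 162, 176, 185, 188, 187, 184, 185, 183, 184, 181, 168, 151, 131, 138, 143, 143, 142, 143, 143, 142, 143, 142, 144, 144, 143, 142, 142, 142, 143, 145, 143, 143, 142, 141, 141]
[[279.61908786 208.47863688]] [[286.33147226 208.44830821]]
t 14.72 at [ 0.4353 -0.1787  0.1869] shift mm [  0.3  -0.7 120.9] rot [0.0004 0.0003 0.0027]
```

```bash
python3 -m handwheel '[{"xyz":[0,-0.5,30],"delta_rot":[0,0,0],"hand":0.42},{"xyz":[0,-0.5,60],"delta_rot":[0,0,0],"hand":0.42},{"xyz":[0,-0.5,90],"delta_rot":[0,0,0],"hand":0.42},{"xyz":[0,-0.5,112],"delta_rot":[0,0,0],"hand":0.42},{"xyz":[0,-0.5,121],"delta_rot":[0,0,0],"hand":0.42}]'
python3 -m handwheel '[{"xyz":[0,0,0],"delta_rot":[0,0,0],"hand":1},{"xyz":[0,0,0],"delta_rot":[0,0,0],"hand":1},{"xyz":[0,0,0],"delta_rot":[0,0,0],"hand":1},{"xyz":[0,0,0],"delta_rot":[0,0,0],"hand":1},{"xyz":[0,0,0],"delta_rot":[0,0,0],"hand":1}]'
python3 -m handwheel '[{"xyz":[0,6,0],"delta_rot":[0,0,0],"hand":1},{"xyz":[0,20,0],"delta_rot":[0,0,0],"hand":1},{"xyz":[0,38,0],"delta_rot":[0,0,0],"hand":1},{"xyz":[0,56,0],"delta_rot":[0,0,0],"hand":1},{"xyz":[0,74,0],"delta_rot":[0,0,0],"hand":1}]'
python3 -m handwheel '[{"xyz":[0,18,0],"delta_rot":[0,0,0],"hand":1},{"xyz":[0,36,0],"delta_rot":[0,0,0],"hand":1},{"xyz":[0,52,0],"delta_rot":[0,0,0],"hand":1},{"xyz":[0,64,0],"delta_rot":[0,0,0],"hand":1},{"xyz":[0,70,0],"delta_rot":[0,0,0],"hand":1}]'
```

```text
time_s: 15.35
position: [0.4345, -0.1785, 0.0647]
tcp_rot: [[-0.098, 0.995, -0.001], [0.995, 0.098, 0.001], [0.001, -0.001, -1.0]]
force: [-0.5, -0.6, 0.2]
opening: 0.289
grasp_force: 0.0
time_s: 15.98
position: [0.4355, -0.1791, 0.0663]
tcp_rot: [[-0.098, 0.995, 0.002], [0.995, 0.098, -0.001], [-0.001, 0.002, -1.0]]
force: [-0.6, -0.2, 6.3]
opening: 0.113
grasp_force: 30.0
time_s: 16.6
position: [0.5089, -0.1719, 0.0663]
tcp_rot: [[-0.098, 0.995, -0.0], [0.995, 0.098, -0.001], [-0.001, -0.0, -1.0]]
force: [-2.5, -1.4, 5.9]
opening: 0.112
grasp_force: 30.0
time_s: 17.23
position: [0.5791, -0.1651, 0.0664]
tcp_rot: [[-0.098, 0.995, 0.001], [0.995, 0.098, -0.001], [-0.001, 0.001, -1.0]]
force: [-0.9, -0.5, 7.5]
opening: 0.118
grasp_force: 30.0
```

```bash
python3 -m handwheel '[{"xyz":[0,3,0],"delta_rot":[0,0,0],"hand":1},{"xyz":[0,6,0],"delta_rot":[0,0,0],"hand":1},{"xyz":[0,9,0],"delta_rot":[0,0,0],"hand":1},{"xyz":[0,11,0],"delta_rot":[0,0,0],"hand":1},{"xyz":[0,11,0],"delta_rot":[0,0,0],"hand":1}]'
python3 -m handwheel '[{"xyz":[0,0.5,0],"delta_rot":[0,0,0],"hand":1},{"xyz":[0,1,0],"delta_rot":[0,0,0],"hand":1},{"xyz":[0,1.5,0],"delta_rot":[0,0,0],"hand":1},{"xyz":[0,2,0],"delta_rot":[0,0,0],"hand":1},{"xyz":[0,2,0],"delta_rot":[0,0,0],"hand":1}]'
```

```text
time_s: 17.85
position: [0.5896, -0.1641, 0.0663]
tcp_rot: [[-0.098, 0.995, 0.001], [0.995, 0.098, -0.001], [-0.001, 0.001, -1.0]]
force: [-0.1, -0.6, 4.9]
opening: 0.11
grasp_force: 30.0
time_s: 18.48
position: [0.5913, -0.1639, 0.0663]
tcp_rot: [[-0.098, 0.995, 0.001], [0.995, 0.098, -0.001], [-0.001, 0.001, -1.0]]
force: [-1.0, -1.3, 5.7]
opening: 0.118
grasp_force: 30.0
```

```bash
python3 -m handwheel '[{"xyz":[0,0.7,0],"delta_rot":[0,0,0],"hand":1},{"xyz":[0,1.4,0],"delta_rot":[0,0,0],"hand":1},{"xyz":[0,2,0],"delta_rot":[0,0,0],"hand":1},{"xyz":[0,2.5,0],"delta_rot":[0,0,0],"hand":1},{"xyz":[0,2.5,0],"delta_rot":[0,0,0],"hand":1}]'
python3 -m handwheel '[{"xyz":[0,0.5,0],"delta_rot":[0,0,0],"hand":1},{"xyz":[0,1,0],"delta_rot":[0,0,0],"hand":1},{"xyz":[0,1.5,0],"delta_rot":[0,0,0],"hand":1},{"xyz":[0,2,0],"delta_rot":[0,0,0],"hand":1},{"xyz":[0,2,0],"delta_rot":[0,0,0],"hand":1}]'
```

```text
time_s: 19.1
position: [0.5918, -0.1638, 0.0663]
tcp_rot: [[-0.099, 0.995, -0.004], [0.995, 0.099, -0.001], [-0.0, -0.004, -1.0]]
force: [-5.5, -2.6, 7.7]
opening: 0.113
grasp_force: 30.0
time_s: 19.73
position: [0.5918, -0.1638, 0.0663]
tcp_rot: [[-0.099, 0.995, -0.008], [0.995, 0.099, -0.001], [0.0, -0.008, -1.0]]
force: [-8.9, -4.0, 11.1]
opening: 0.115
grasp_force: 30.0
```

The drawer is against its stop (force rising, position fixed). I'll release and rise.

```bash
python3 -m handwheel '[{"xyz":[0,-3,0],"delta_rot":[0,0,0],"hand":0.42},{"xyz":[0,-3,0],"delta_rot":[0,0,0],"hand":0.42},{"xyz":[0,-3,0],"delta_rot":[0,0,0],"hand":0.42},{"xyz":[0,-3,-15],"delta_rot":[0,0,0],"hand":0.42},{"xyz":[0,-3,-50],"delta_rot":[0,0,0],"hand":0.42}]'
python3 -m handwheel '[{"xyz":[0,0,-40],"delta_rot":[0,0,0],"hand":0.42},{"xyz":[0,-30,-85],"delta_rot":[0,0,0],"hand":0},{"xyz":[0,-60,-125],"delta_rot":[0,0,0],"hand":0},{"xyz":[0,-90,-155],"delta_rot":[0,0,0],"hand":0},{"xyz":[0,-90,-155],"delta_rot":[0,0,0],"hand":0}]'
python3 - <<'E'
from h import *
b,m=cap('top');np.save('top3.npy',b)
c1=cv2.resize(b[75:195,330:430],None,fx=4,fy=4,interpolation=cv2.INTER_CUBIC)
c0=cv2.resize(np.load('top.npy')[75:195,330:430],None,fx=4,fy=4,interpolation=cv2.INTER_CUBIC)
save('c3',np.hstack([c0,c1]));print(bot.read_state()['joint_positions'].round(0))
# pose for viewing dial: tool along panel normal, at standoff
E
```

```text
time_s: 20.35
position: [0.5917, -0.1626, 0.1151]
tcp_rot: [[-0.098, 0.995, -0.003], [0.995, 0.098, 0.002], [0.002, -0.003, -1.0]]
force: [-0.6, 0.2, -0.7]
opening: 0.288
grasp_force: 0.0
time_s: 20.98
position: [0.503, -0.1725, 0.274]
tcp_rot: [[-0.097, 0.995, 0.005], [0.995, 0.097, -0.003], [-0.004, 0.005, -1.0]]
force: [1.1, 0.4, 0.8]
opening: 0.49
grasp_force: 0.0
[-31.  20.  93.   0.  67. -37.]
```

View pics/c3.png

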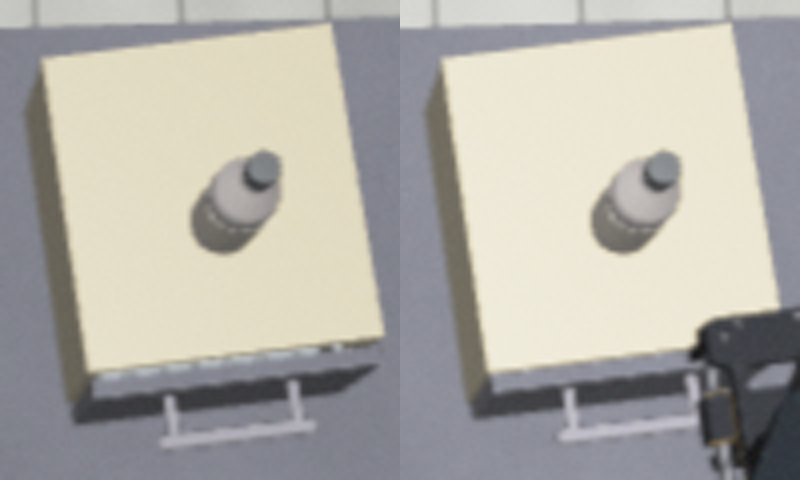

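The drawer is shut: the gap in the left (before) crop, row ~375, is gone in the right crop, and the bottle hasn't moved. Next is the dial.

```bash
cat >> h.py <<'E'
Zc=Rn.from_euler('z',-.5,degrees=True).as_matrix();PN=Zc@NP;EX=Zc@np.array([np.cos(np.radians(35)),0,np.sin(np.radians(35))]);EY=Zc@np.array([0,1,0]);PC=np.array([.6135,.1945,0])+Zc@[.057,0,.085]
def dialR(clock):  # tool y at clock angle in panel
    a=np.radians(clock);y=np.cos(a)*EX-np.sin(a)*EY;z=-PN;return np.c_[np.cross(y,z),y,z]
def clk(m,px,h):
    q=onplane(m,px,PC+h*PN,PN)-PC
    return np.c_[q@EY*1e3,q@EX*1e3,(np.degrees(np.arctan2(-(q@EY),q@EX))-210)%360].round(1)
E
python3 - <<'E'
from h import *
go(PC+.165*PN,dialR(315));print(PC+.165*PN)
E
```

```text
t 21.02 at [ 0.5035 -0.1723  0.2724] shift mm [358.5 107.5  51.8] rot [-0.5589 -0.2651 -0.6576]
[0.57586132 0.19482847 0.22016009]
```

```bash
python3 -m handwheel '[{"xyz":[50,14,0],"delta_rot":[-0.05,-0.02,-0.06],"hand":0},{"xyz":[100,28,0],"delta_rot":[-0.11,-0.05,-0.13],"hand":0},{"xyz":[150,42,0],"delta_rot":[-0.17,-0.08,-0.2],"hand":0},{"xyz":[200,56,0],"delta_rot":[-0.23,-0.11,-0.27],"hand":0},{"xyz":[250,70,0],"delta_rot":[-0.28,-0.13,-0.33],"hand":0}]'
python3 - <<'E'
from h import *
go(PC+.165*PN,dialR(315))
E
```

```text
time_s: 21.65
position: [0.5486, 0.086, 0.2693]
tcp_rot: [[-0.394, 0.869, 0.298], [0.903, 0.426, -0.05], [-0.171, 0.25, -0.953]]
force: [-0.4, 0.9, -0.7]
opening: 0.503
grasp_force: 0.0
t 21.65 at [0.5486 0.086  0.2693] shift mm [95.9 57.8 49.5] rot [-0.279  -0.1398 -0.3261]
```

```bash
python3 -m handwheel '[{"xyz":[25,15,12],"delta_rot":[-0.08,-0.04,-0.09],"hand":0},{"xyz":[50,30,25],"delta_rot":[-0.16,-0.08,-0.19],"hand":0},{"xyz":[75,45,38],"delta_rot":[-0.22,-0.11,-0.26],"hand":0},{"xyz":[96,58,49],"delta_rot":[-0.28,-0.14,-0.326],"hand":0},{"xyz":[96,58,49],"delta_rot":[-0.28,-0.14,-0.326],"hand":0}]'
python3 - <<'E'
from h import *
a,m=cap('wrist');np.save('w4.npy',a);save('w4',a,1.4);import pickle;pickle.dump(m,open('w4.pkl','wb'))
pts=[PC+.007*PN]+[PC+.007*PN+.047*(np.cos(np.radians(c+210))*EX-np.sin(np.radians(c+210))*EY) for c in (20,88)]
print(proj(m,pts)*1.4);go(PC+.165*PN,dialR(315))
E
```

```text
time_s: 22.28
position: [0.5742, 0.1941, 0.2186]
tcp_rot: [[-0.576, 0.587, 0.569], [0.711, 0.703, -0.006], [-0.403, 0.402, -0.822]]
force: [-0.7, -0.5, -0.2]
opening: 0.497
grasp_force: 0.0
[[396.22720645 271.63839266]
 [403.32462171 196.0022006 ]
 [469.31968317 250.25363125]]
t 22.32 at [0.5751 0.1934 0.2199] shift mm [0.5 1.6 0.2] rot [-0.0032 -0.0016 -0.0008]
```

View pics/w4.png

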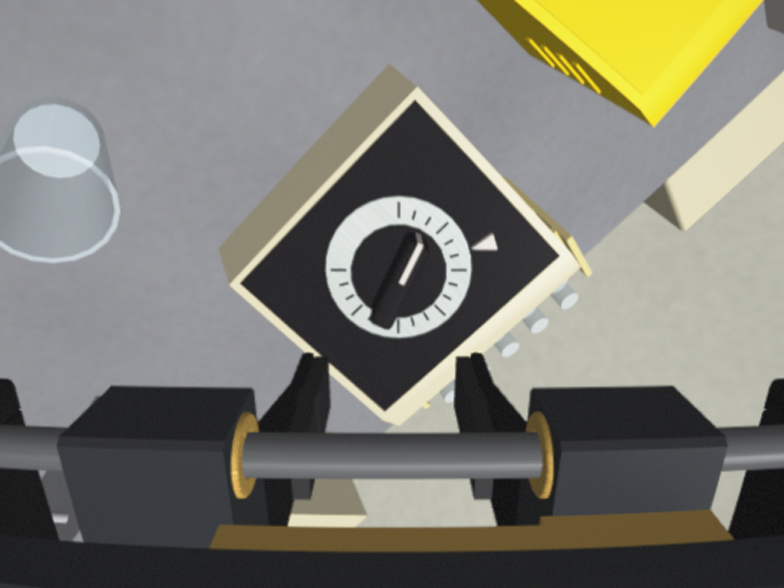

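The wrist view shows the dial face-on. The ring centre is at (398,267), the bar's white line runs (402,284)–(419,238), and the tab's tip is at (472,247). Joint zero (the long mark) is at (399,209).

```bash
python3 - <<'E'
from h import *
import pickle;m=pickle.load(open('w4.pkl','rb'))
P=lambda p:np.array(p,float)/1.4
print('ring c',clk(m,P([[398.5,266.5],[399,209],[331,270]]),.001))
print('tab tip,c',clk(m,P([[472,247],[487,243]]),.006))
# white line fit from pixels (strict crop inside bar)
a=np.load('w4.npy');g=cv2.cvtColor(a,cv2.COLOR_RGB2GRAY)
w=np.zeros_like(g)
yy,xx=np.mgrid[:420,:560];r=np.hypot(xx-398.5/1.4,yy-266.5/1.4)
w[(g>150)&(r<44/1.4)]=1
n,l,s,ce=cv2.connectedComponentsWithStats(w)
i=max((i for i in range(1,n)),key=lambda i:s[i,4]);print(s[i])
p=np.c_[np.where(l==i)[::-1]].astype(np.float32);vx,vy,x0,y0=cv2.fitLine(p,cv2.DIST_L2,0,.01,.01).ravel()
if vy>0: vx,vy=-vx,-vy
q=onplane(m,[[x0-10*vx,y0-10*vy],[x0+10*vx,y0+10*vy]],PC+.041*PN,PN)
d=q[1]-q[0];print('line joint deg',(np.degrees(np.arctan2(-(d@EY),d@EX))-210)%360, ((q-PC)@np.c_[EY,EX]*1e3).round(1))
t=np.array([d@EY,d@EX]);t/=np.linalg.norm(t);o=(q[0]-PC)@np.c_[EY,EX]*1e3;print('perp offset of axis mm',np.cross(t,o))
E
```

```text
ring c [[ 2.200e+00 -2.000e-01  5.530e+01]
 [ 2.810e+01 -2.580e+01  1.740e+01]
 [-2.970e+01 -2.880e+01  2.841e+02]]
tab tip,c [[44.  22.  86.5]
 [52.3 26.7 87. ]]
[285 174  17  29 140]
line joint deg 40.22947863370331 [[ 8.1 -1.9]
 [22.9 -7.3]]
perp offset of axis mm 0.9208969652261361<stdin>:17: DeprecationWarning: Arrays of 2-dimensional vectors are deprecated. Use arrays of 3-dimensional vectors instead. (deprecated in NumPy 2.0)
```

```bash
cat >> h.py <<'E'
DC=PC+.0017*EY+.0003*EX
E
python3 - <<'E'
from h import *
go(DC+.075*PN,dialR(340.2))
E
```

```text
t 22.32 at [0.5751 0.1934 0.2199] shift mm [ 1.3  3.3 90.2] rot [-0.0035 -0.0009  0.439 ]
```

```bash
python3 -m handwheel '[{"xyz":[1,3,25],"delta_rot":[0,0,0.15],"hand":0},{"xyz":[1,3,50],"delta_rot":[0,0,0.3],"hand":0},{"xyz":[1,3,75],"delta_rot":[0,0,0.439],"hand":0},{"xyz":[1,3,90],"delta_rot":[0,0,0.439],"hand":0},{"xyz":[1,3,90],"delta_rot":[0,0,0.439],"hand":0}]'
python3 - <<'E'
from h import *
go(DC+.026*PN,dialR(340.2))
E
```

```text
time_s: 22.95
position: [0.6297, 0.1936, 0.1484]
tcp_rot: [[-0.265, 0.775, 0.574], [0.944, 0.329, -0.008], [-0.195, 0.539, -0.819]]
force: [-0.6, 0.2, 0.1]
opening: 0.502
grasp_force: 0.0
t 22.95 at [0.6297 0.1936 0.1484] shift mm [ 3.3 -1.6 49.3] rot [-0.001   0.0028 -0.003 ]
```

```bash
python3 -m handwheel '[{"xyz":[2,-0.5,15],"delta_rot":[0,0,0],"hand":0},{"xyz":[2,-0.5,30],"delta_rot":[0,0,0],"hand":0},{"xyz":[2,-0.5,42],"delta_rot":[0,0,0],"hand":0},{"xyz":[2,-0.5,49],"delta_rot":[0,0,0],"hand":0},{"xyz":[2,-0.5,49],"delta_rot":[0,0,0],"hand":0}]'
python3 -m handwheel '[{"xyz":[0,0,0],"delta_rot":[0,0,0],"hand":1},{"xyz":[0,0,0],"delta_rot":[0,0,0],"hand":1},{"xyz":[0,0,0],"delta_rot":[0,0,0],"hand":1},{"xyz":[0,0,0],"delta_rot":[0,0,0],"hand":1},{"xyz":[0,0,0],"delta_rot":[0,0,0],"hand":1}]'
python3 - <<'E'
from h import *
go(DC+.026*PN,dialR(340.2)); s=bot.read_state();print(s['opening']*87,s['moment'])
E
```

```text
time_s: 23.58
position: [0.6565, 0.1957, 0.1089]
tcp_rot: [[-0.266, 0.774, 0.575], [0.944, 0.33, -0.007], [-0.195, 0.541, -0.818]]
force: [0.6, -0.7, 0.1]
opening: 0.497
grasp_force: 0.0
time_s: 24.2
position: [0.6552, 0.1959, 0.108]
tcp_rot: [[-0.267, 0.774, 0.573], [0.944, 0.331, -0.007], [-0.195, 0.539, -0.819]]
force: [-3.3, -0.8, 2.0]
opening: 0.158
grasp_force: 30.0
t 24.2 at [0.6552 0.1959 0.108 ] shift mm [ 0.1 -0.4  1.6] rot [-0.0009  0.0018 -0.0012]
13.75680610929383 [-0.20380845  0.59992304 -0.01966836]
```

Gripped: 13.8 mm matches the 14 mm bar. I'll turn it clockwise by 0.836 rad.

```bash
python3 -m handwheel '[{"xyz":[0,0,0],"delta_rot":[0,0,0.12],"hand":1},{"xyz":[0,0,0],"delta_rot":[0,0,0.26],"hand":1},{"xyz":[0,0,0],"delta_rot":[0,0,0.4],"hand":1},{"xyz":[0,0,0],"delta_rot":[0,0,0.53],"hand":1},{"xyz":[0,0,0],"delta_rot":[0,0,0.66],"hand":1}]'
python3 -m handwheel '[{"xyz":[0,0,0],"delta_rot":[0,0,0.1],"hand":1},{"xyz":[0,0,0],"delta_rot":[0,0,0.17],"hand":1},{"xyz":[0,0,0],"delta_rot":[0,0,0.176],"hand":1},{"xyz":[0,0,0],"delta_rot":[0,0,0.176],"hand":1},{"xyz":[0,0,0],"delta_rot":[0,0,0.176],"hand":1}]'
python3 - <<'E'
from h import *
go(DC+.026*PN,dialR(340.2+47.9)); s=bot.read_state();print(s['opening']*87,s['moment'],s['force'])
E
```

```text
time_s: 24.82
position: [0.6557, 0.1959, 0.1084]
tcp_rot: [[0.267, 0.774, 0.574], [0.947, -0.321, -0.007], [0.179, 0.546, -0.819]]
force: [-1.5, -1.5, 2.1]
opening: 0.157
grasp_force: 30.0
time_s: 25.45
position: [0.6559, 0.1958, 0.1084]
tcp_rot: [[0.395, 0.717, 0.574], [0.878, -0.478, -0.007], [0.27, 0.507, -0.819]]
force: [-2.3, -2.5, 5.1]
opening: 0.157
grasp_force: 30.0
t 25.45 at [0.6559 0.1958 0.1084] shift mm [-0.5 -1.   1.6] rot [ 0.0017  0.0014 -0.001 ]
13.679096906085691 [-0.40083845  0.52302816 -0.23615061] [-2.34105846 -2.47058036  5.12163959]
```

Release, back off, check.

```bash
python3 -m handwheel '[{"xyz":[0,0,0],"delta_rot":[0,0,0],"hand":0.5},{"xyz":[0,0,0],"delta_rot":[0,0,0],"hand":0},{"xyz":[0,0,0],"delta_rot":[0,0,0],"hand":0},{"xyz":[0,0,-15],"delta_rot":[0,0,0],"hand":0},{"xyz":[0,0,-40],"delta_rot":[0,0,0],"hand":0}]'
python3 -m handwheel '[{"xyz":[0,0,-30],"delta_rot":[0,0,0],"hand":0},{"xyz":[0,0,-60],"delta_rot":[0,0,0],"hand":0},{"xyz":[0,0,-90],"delta_rot":[0,0,0],"hand":0},{"xyz":[0,0,-100],"delta_rot":[0,0,0],"hand":0},{"xyz":[0,0,-100],"delta_rot":[0,0,0],"hand":0}]'
python3 - <<'E'
from h import *
import pickle
a,m=cap('wrist');np.save('w5.npy',a);save('w5',a,1.4);pickle.dump(m,open('w5.pkl','wb'));print(proj(m,[DC+.001*PN])*1.4)
E
```

```text
time_s: 26.08
position: [0.6328, 0.1963, 0.1404]
tcp_rot: [[0.395, 0.718, 0.573], [0.878, -0.478, -0.006], [0.269, 0.506, -0.819]]
force: [0.7, -0.6, -0.4]
opening: 0.492
grasp_force: 0.0
time_s: 26.7
position: [0.5757, 0.1972, 0.2233]
tcp_rot: [[0.394, 0.717, 0.575], [0.878, -0.478, -0.006], [0.271, 0.507, -0.818]]
force: [-0.1, -0.0, -0.5]
opening: 0.499
grasp_force: 0.0
[[390.63368852 266.4852475 ]]
```

View pics/w5.png

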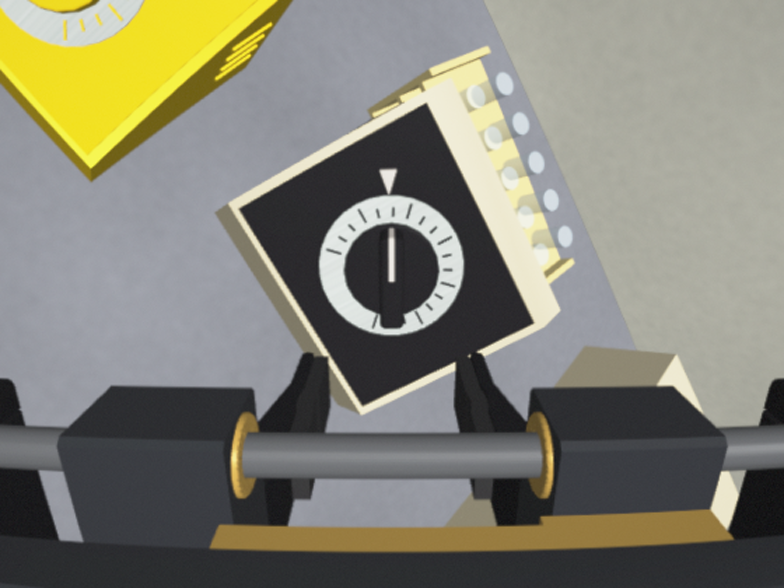

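The white line at x≈391, rows 228–280, points at the tab's tip at (389,194), about 2° off and well inside the 7° tolerance. The gripper touches nothing, so I'll hand in.

```bash
python3 -c "
from rig import workorder
print(workorder.hand_in())"
```

```text
the job is handed in; nothing more can be done
None
```

I handed the job in at about 27 s; no verdict came back. The jar stood upright in the drawer when last seen, before I pushed it shut against its stop. The dial's line points about 2° from the tab, and the gripper is clear.

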